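Reset the tripped power box behind its sliding window

ROBOT

A 6-joint arm with a two-finger parallel gripper is mounted at the origin on the work surface. World frame = base frame: x ahead of the robot, y to its left, z up, the work surface at z = 0. Lengths are in m, angles in degrees, forces in N, time in s.
With the tool pointing down it reaches from about 0.35 to 0.875 m from the base axis. Payload 4.2 kg.
Tool frame: the origin (TCP) lies on the mounting face of the last link; the fingertips stand 182 mm ahead of it and the grasp point (between the pads) lies 164 mm ahead of it (r.tcp_to_grasp is the distance from the TCP to the grasp point, in m); z points along the fingers, y is the line along which they close (so a half turn about z gives the same grasp; the last joint's range is limited). The gripper opens to 87 mm and grips with 3 to 60 N. Pads are 19 mm wide; open, the fingers measure 117 mm over their backs; the gripper's body (75 mm by 190 mm) begins 51 mm behind the grasp point.
Start: joints at [-54.97, 22.042, 0.453, 0, -68.411, -14.817], TCP at [0.216, -0.586, 0.405] pointing down, gripper open.
Joint ranges: [-179.83, 179.83], [-69.29, 118.12], [-61.27, 80.66], [-181.25, 117.63], [-171.15, -9.14], [-177.46, 177.46]. Speed limits (degrees/s): [159.86, 159.86, 180, 180, 180, 180].

INTERFACE

Orientations are given as a 3x3 rotation matrix whose columns are the frame's x, y, z axes.
In Python, from station import sense, eyes, r gives the robot as it stands.
- The arm moves only by the tool jog_arm, never from a script. Its argument "increments" is a list of rows, each a list of 4 numbers: the shift along the tool's x, y, z normalised to -1 to 1, where 1 is 0.02 m, then the turn about the tool's z normalised to -1 to 1, where 1 is 0.08 rad. A call has 1 to 10 rows; each row shifts and turns the commanded pose from where the row before left it, along the tool's axes as they then stand; what a row does not reach is not made up. A row lasts 1/10 s, in which the tool goes at most 50 mm and 8.59 degrees, less where a joint would pass 70% of its speed; a pose out of reach is approached as far as the arm can. A call with a number of a shift or a turn outside -1 to 1 is refused whole. A call with a gripper value outside its range is refused whole. "grip" is the finger opening in mm, from 0 to 87, set as the call begins (left out, the last holds). The fingers move at their own pace and stop on an object; the grip force is fixed at half the most. Time passes only in rows, so rows that do not move let the fingers close. It gives the time, the measured TCP pose, the force, the opening and the grip force at its end, in the units of the state.
- sense(): the state, without advancing time (a new reading comes with each control period).
- eyes.capture(name): name is "side" or "top" or "wrist"; returns the picture (480x640x3 uint8, blue, green, red); there is no depth.
- eyes.get_calibration(name): a dict with "camera_matrix" (3x3 intrinsics, pixels), "R" (3x3) and "t" (3): a world point X has camera coordinates R X + t; the wrist camera has in their place "T_tool_cam" (4x4, takes a point from camera to tool coordinates, whose origin is the TCP and whose axes are the flange's). Camera axes: x right, y down, z forward; pixel columns grow to the right and rows downward; lengths in m; the calibration is good to about 2 mm. The wrist camera is an equidistant fisheye: a pixel r from the principal point sees the ray r / f radians off the axis. A picture is of the moment at which its call begins: read the wrist's pose just before it. get_calibration takes no time and is no camera call.
- r.finish_job(): hands the job in; it is judged then, once.
Trained networks look in the newest picture that a camera, given by its name, has taken for a name from the list of things; names that differ only in an ending like _2 or _b are one class to them, and where a whole thing is asked for, a point or a joint stands for the part that bears it (a point fixed in the world has none). Each returns a list of dicts, best first, with "conf" (0 to 1); they miss things now and then, are a little off and sometimes report something else, mostly with a low value. They report only what shows in the picture. A call takes as long as a camera call.
- eyes.spot_in(camera, name): "centre" ([x, y, z] in m, in world coordinates, good to about 4 mm: the middle of the surface that is visible of it).
- eyes.outline_of(camera, name): "mask" (480x640 bool, what is visible of it).
The state is a dict: "time_s": time; "joints": joint angles; "joint_velocities": joint speeds; "effort": joint torques, N m; "tcp_pos": TCP position; "ee_rot": TCP orientation; "wrist_force": force on the tool from outside, world axes, zero at the start; "moment": the same for the moment, N m; "gripper_width": opening from 0.0 (shut) to 1.0 (fully open); "gripper_force": force on a finger pad.
Only numpy, scipy, OpenCV 4.12 (cv2) and the standard library are available. Lean on these libraries where they do the work, as an engineer would, in place of code of your own. Each camera call takes 0.05 s, during which the arm holds its last target. There are 200 camera calls.

TASK

The power box on the garage bench has tripped. Slide its clear window all the way open, push the blue reset button fully down and let it come back up, then slide the window fully shut again without slamming it. Do not press the red or the green button, and leave the crockery, jars and other things on the bench where they are.

Things in the scene. Friction and masses are not known exactly. Their poses are not given: they have to be found in the camera images.
- power_box: Grey fixed box, yellow ends: 220 (its x) x 360 (its y) x 110 mm high. Origin: centre of underside; z up, +x away from the side with the blue outlets. A well 150 x 150 mm, 40 mm deep, white floor, is open in its top from y = -165 to -15, x = -75 to +75 mm. Rails 12 mm wide, 14 mm high run along y on the top at x = -93 and +93 mm.
- window (a joint): Clear window (170 in x, 160 in y, 6 mm thick, aluminium edges) sliding along the box's y on its top; upper face 118 mm above the bench. 0 = fully shut over the well, growing towards the box's +y end, 0.15 m = fully open (edge then at y = -20 mm of the box). It stays where left; friction about 2 N. It may start up to 50 mm ajar.
- window_grip (a point): Grip point on the window's black upright handle bar, moving with it: bar 60 mm along the box's x, 12 mm thick along its y, top 34 mm above the window's upper face; the point is on its centre, 24 mm above that face. With the window shut it lies at x = 0, y = -45, z = 142 mm of the box.
- reset (a joint): Travel of the blue reset button: 0 = up, 0.006 m = fully down. A spring returns it; fully down takes 5 N.
- reset_top (a point): Centre of the top of the blue reset button's cap (moves down with it). It stands on the floor of the well, 22 mm high with its black housing (42 mm disc, 12 mm high); cap 26 mm across, top 18 mm below the well's rim. The blue, red and green buttons and an amber lamp (20 mm high) trade places between starts; centres at least 54 mm apart.
- stop (a joint): Travel of the red button, same kind as the blue one: 0 = up, 0.006 m = fully down. Leave alone.
- stop_top (a point): Centre of the top of the red button's cap; same size as the blue one.
- start (a joint): Travel of the green button, same kind as the blue one: 0 = up, 0.006 m = fully down. Leave alone.
- start_top (a point): Centre of the top of the green button's cap; same size as the blue one.
- jar: Closed clear glass jar with steel cap, 72 mm across, 115 mm high, beyond the box's +y end. Origin: centre of its underside. Leave alone.
- mug: White mug, 82 mm across without its handle, 90 mm high, behind the box. Origin: centre of its underside. Leave alone.
- bowl: Blue bowl, 116 mm across, 50 mm high, behind the box. Origin: centre of its underside. Leave alone.
- tin: Tin can, 68 mm across, 100 mm high, behind the box. Origin: centre of its underside. Leave alone.
- spoon: Steel spoon, 150 mm long, lying flat beyond the box's -y end. Leave alone.
- cup: White cup, 76 mm across, 75 mm high, beyond the box's +y end. Origin: centre of its underside. Leave alone.
- flask: Green glass bottle, 60 mm across, 140 mm high, beyond the box's -y end. Origin: centre of its underside. Leave alone.

How it is judged:
By the outcome, as a careful person would: the job done as asked, in the order asked, and still so for the second after the job is handed in, with the robot touching nothing.
It also fails if it takes over 56 s, if anything falls off the work surface, if the arm or the gripper's body presses on something with over 40 N, if the wrist force passes 120 N, or if a joint passes its speed limit or range.

## Working session

There is one attempt and no reset: what is moved stays moved. The work goes in short steps, Python scripts to look and compute and a tool call to move; the robot and the scene stay as the last step left them, time stands still between calls to the robot, and variables do not carry over. Pictures are saved under pics/ and viewed, at most 10 in all, crops included, and the job is handed in when it is done.

Besides the shell and the picture viewer there is one more tool, called after "Call:" in YAML: its name, and indented under it one key for each argument. jog_arm: Moves the arm, as the interface text tells. Its arguments: {"type":"object","properties":{"increments":{"type":"array"},"grip":{"type":"number"}},"required":["increments"]}

```bash
mkdir -p pics
python3 - <<'E'
from station import sense, eyes, r
import cv2,numpy as np
s=sense();print(s['time_s'],s['tcp_pos'],s['ee_rot'],s['gripper_width'])
for c in ['top','side']:
    cv2.imwrite(f'pics/{c}1.png',eyes.capture(c))
    for n in ['power_box','window','window_grip','reset_top','stop_top','start_top','jar','mug','bowl','tin','spoon','cup','flask']:
        d=eyes.spot_in(c,n)
        print(c,n,[(np.round(k['centre'],3).tolist(),round(k['conf'],2)) for k in d[:2]])
print(sense()['time_s'])
E
```

```text
0.0 [ 0.21591532 -0.58630117  0.40369862] [[-9.38462733e-01 -3.45379545e-01 -8.18137862e-04]
 [-3.45380499e-01  9.38460756e-01  1.92899785e-03]
 [ 1.01553876e-04  2.09286146e-03 -9.99997805e-01]] 0.9988805257443272
top power_box [([0.559, -0.005, 0.114], 0.74)]
top window [([0.559, -0.047, 0.12], 0.75)]
top window_grip [([0.559, -0.05, 0.119], 0.65)]
top reset_top []
top stop_top []
top start_top [([0.557, -0.045, 0.116], 0.32)]
top jar [([0.548, 0.236, 0.118], 0.56)]
top mug [([0.735, -0.17, 0.041], 0.65)]
top bowl [([0.774, -0.011, 0.016], 0.93)]
top tin [([0.755, 0.114, 0.104], 0.56)]
top spoon [([0.53, -0.24, 0.015], 0.83)]
top cup [([0.688, 0.246, 0.036], 0.76)]
top flask [([0.599, -0.272, 0.094], 0.56)]
side power_box [([0.559, -0.034, 0.109], 0.76), ([0.576, -0.134, 0.093], 0.41)]
side window [([0.554, -0.053, 0.123], 0.68)]
side window_grip [([0.55, -0.056, 0.117], 0.98)]
side reset_top [([0.574, -0.13, 0.094], 0.46)]
side stop_top [([0.754, 0.098, 0.077], 0.47), ([0.688, 0.256, 0.059], 0.21)]
side start_top []
side jar []
side mug [([0.729, -0.163, 0.054], 0.62)]
side bowl [([0.778, -0.003, 0.026], 0.62)]
side tin [([0.755, 0.099, 0.083], 0.77)]
side spoon []
side cup [([0.685, 0.259, 0.063], 0.98), ([0.558, -0.029, 0.109], 0.34)]
side flask [([0.607, -0.288, 0.141], 0.66)]
1.4
```

View pics/top1.png

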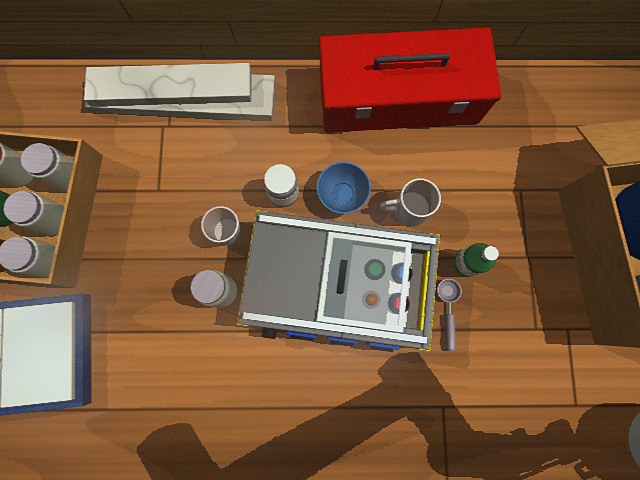

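View pics/side1.png

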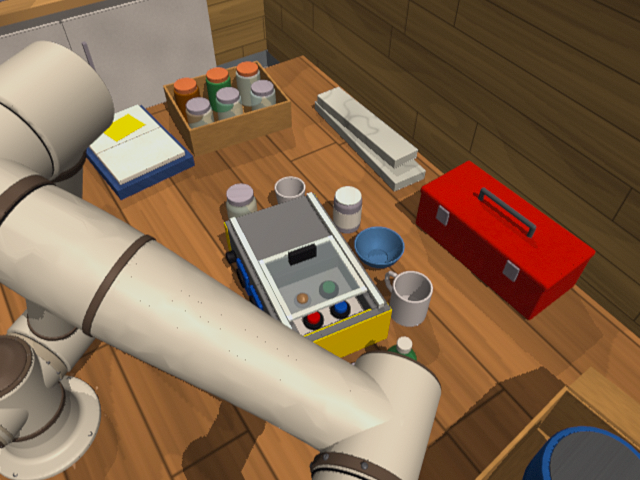

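The top view shows the box with +y to image left: handle bar at about (341,277), blue cap at (401,272), red at (399,301), green at (374,269) and amber at (372,300). The window is ajar, with its edge at column ~408. The side view agrees. Next I'll refine the box pose with an enlarged crop.

```bash
cat > h.py <<'E'
import numpy as np,cv2
from station import sense,eyes,r
def bp(c,u,v,z):
    k=eyes.get_calibration(c);K=np.array(k['camera_matrix']);R=np.array(k['R']);t=np.array(k['t']).ravel()
    d=R.T@np.linalg.inv(K)@[u,v,1];o=-R.T@t
    return o+d*(z-o[2])/d[2]
def pr(c,X):
    k=eyes.get_calibration(c);p=np.array(k['camera_matrix'])@(np.array(k['R'])@X+np.array(k['t']).ravel());return p[:2]/p[2]
E
python3 - <<'E'
from h import *
im=cv2.imread('pics/top1.png')
cv2.imwrite('pics/crop1.png',cv2.resize(im[200:360,230:445],None,fx=3.7,fy=3.7,interpolation=cv2.INTER_CUBIC))
hsv=cv2.cvtColor(im,cv2.COLOR_BGR2HSV)
roi=np.zeros(im.shape[:2],bool);roi[255:298,330:352]=1
m=(roi&(hsv[...,2]<60)).astype(np.uint8);v,u=np.nonzero(m)
print('handle px',u.mean(),v.mean(),len(u),u.min(),u.max(),v.min(),v.max())
pts=np.c_[u,v]; w=np.array([bp('top',a,b,.152)[:2] for a,b in pts]);print('handle',w.mean(0));
e,V=np.linalg.eigh(np.cov(w.T));print('axis',V[:,1],np.degrees(np.arctan2(V[1,1],V[0,1])))
roi[:]=0;roi[255:290,385:418]=1
m=roi&(abs(hsv[...,0].astype(int)-112)<12)&(hsv[...,1]>120);v,u=np.nonzero(m);print('blue px',u.mean(),v.mean(),len(u),u.min(),u.max(),v.min(),v.max())
print(bp('top',u.mean(),v.mean(),.092))
for p in [(401,301),(374,269),(372,300)]:print(p,bp('top',*p,.092))
k=eyes.get_calibration('wrist');print(k['T_tool_cam'],k['camera_matrix'])
k=eyes.get_calibration('top');print(-np.array(k['R']).T@np.array(k['t']).ravel())
E
```

```text
handle px 341.1855670103093 277.4845360824742 194 337 346 260 293
handle [ 0.56201117 -0.00501311]
axis [-0.98934537  0.14558754] 171.62869628776903
blue px 401.84 271.68 25 400 409 266 277
[ 0.57889057 -0.12651565  0.092     ]
(401, 301) [ 0.52227693 -0.12261665  0.092     ]
(374, 269) [ 0.58439256 -0.07232207  0.092     ]
(372, 300) [ 0.52449067 -0.0667921   0.092     ]
[[-1.61468913e-04 -9.52156020e-01 -3.05612316e-01  8.51584290e-02]
 [ 9.99999760e-01 -3.59832325e-04  5.92736713e-04  9.72075280e-04]
 [-6.74347020e-04 -3.05612146e-01  9.52155849e-01  2.04718358e-02]
 [ 0.00000000e+00  0.00000000e+00  0.00000000e+00  1.00000000e+00]] [[371.64829954   0.         317.36154479]
 [  0.         371.64829954 242.54855752]
 [  0.           0.           1.        ]]
[0.48022645 0.03550558 0.94285955]
```

View pics/crop1.png

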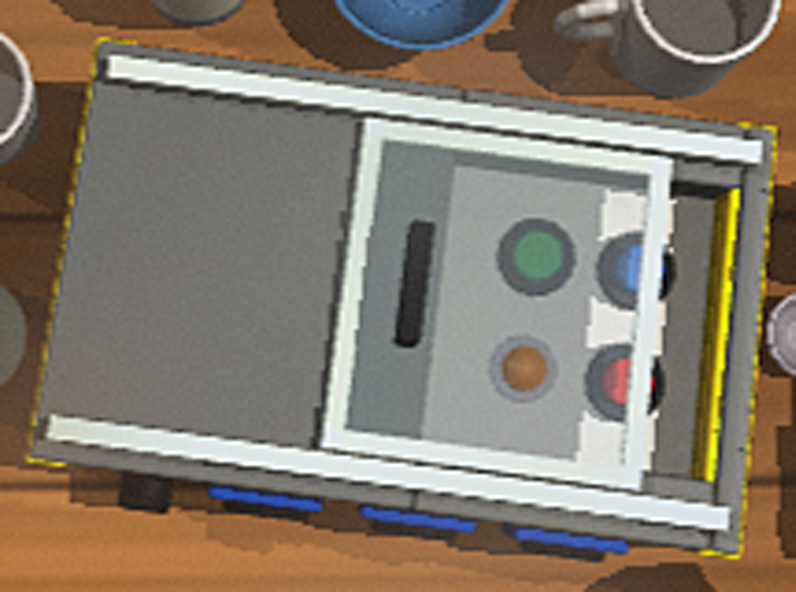

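The crop gives the box's top corners at about (100,42), (775,128), (740,555) and (30,462). The handle spans (422,222)-(405,345), and the blue button sits at (637,270), partly under the window's aluminium edge.

Run:
```python
from h import *
C=[(100,42),(775,128),(740,555),(30,462)]
W=np.array([bp('top',a/3.7+230-.37,b/3.7+200-.37,.110)[:2] for a,b in C])
L=np.array([(.11,.18),(.11,-.18),(-.11,-.18),(-.11,.18)])
c=W.mean(0);U,_,Vt=np.linalg.svd((W-c).T@L);Rm=U@Vt
print('centre',c,'yaw',np.degrees(np.arctan2(Rm[1,0],Rm[0,0])),'res',(W-c)@Rm-L)
h=np.array([.5620,-.0050]);print('handle local',Rm.T@(h-c))
for n,p in dict(blue=(636,271),red=(624,382),green=(537,256)).items():
    w=bp('top',p[0]/3.7+230-.37,p[1]/3.7+200-.37,.092)[:2];print(n,w,Rm.T@(w-c))
s=sense();print(np.degrees(np.arctan2(s['ee_rot'][1][0],s['ee_rot'][0][0])))
```

```text
centre [ 0.56463927 -0.00620262] yaw -7.700889210910983 res [[-0.00050613 -0.00129881]
 [-0.00017387  0.00078404]
 [ 0.00048845  0.00123449]
 [ 0.00019155 -0.00071972]]
handle local [-0.00277662  0.00083811]
blue [ 0.57656056 -0.1258007 ] [ 0.02784011 -0.11692197]
red [ 0.51873765 -0.11723155] [-0.03060959 -0.11617846]
green [ 0.58473993 -0.07382625] [ 0.02898104 -0.06432022]
-159.78796446650705
```

Call:
jog_arm:
  increments:
    - [0,0,0,0.87]
    - [0,0,0,0.87]
    - [0,0,0,0.87]
    - [0,0,0,0.87]
    - [0,0,0,0.87]
    - [0,0,0,0.87]
    - [0,0,0,0.87]
  grip: 60

```text
time_s: 2.1
tcp_pos: [0.216, -0.5865, 0.4048]
ee_rot: [[-0.991, 0.137, -0.0], [0.137, 0.991, -0.0], [0.0, -0.0, -1.0]]
wrist_force: [0.1, -0.3, 0.7]
gripper_width: 0.69
gripper_force: 0.0
```

Call:
jog_arm:
  increments:
    - [-0.4,1,0,0]
    - [-0.4,1,0,0]
    - [-0.4,1,0,0]
    - [-0.4,1,0,0]
    - [-0.4,1,0,0]
    - [-0.4,1,0,0]
    - [-0.4,1,0,0]
    - [-0.4,1,0,0]
    - [-0.4,1,0,0]
    - [-0.4,1,0,0]

```text
time_s: 3.1
tcp_pos: [0.3224, -0.3982, 0.4049]
ee_rot: [[-0.991, 0.134, 0.0], [0.134, 0.991, -0.0], [-0.0, -0.0, -1.0]]
wrist_force: [0.4, 0.1, 0.0]
gripper_width: 0.689
gripper_force: 0.0
```

Call:
jog_arm:
  increments:
    - [-0.4,1,0,0]
    - [-0.4,1,0,0]
    - [-0.4,1,0,0]
    - [-0.4,1,0,0]
    - [-0.4,1,0,0]
    - [-0.4,1,0,0]
    - [-0.4,1,0,0]
    - [-0.4,1,0,0]
    - [-0.4,1,0,0]
    - [-0.4,1,0,0]

```text
time_s: 4.1
tcp_pos: [0.4284, -0.2107, 0.405]
ee_rot: [[-0.991, 0.134, 0.001], [0.134, 0.991, -0.0], [-0.001, -0.0, -1.0]]
wrist_force: [-0.3, -0.9, -0.6]
gripper_width: 0.692
gripper_force: 0.0
```

Call:
jog_arm:
  increments:
    - [-0.53,1,0,0]
    - [-0.53,1,0,0]
    - [-0.53,1,0,0]
    - [-0.53,1,0,0]
    - [-0.53,1,0,0]
    - [-0.53,1,0,0]
    - [-0.53,1,0,0]
    - [-0.53,1,0,0]
    - [-0.53,1,0,0]
    - [-0.53,1,0,0]

```text
time_s: 5.1
tcp_pos: [0.5607, -0.0265, 0.4049]
ee_rot: [[-0.991, 0.134, 0.0], [0.134, 0.991, 0.0], [-0.0, 0.0, -1.0]]
wrist_force: [0.1, -0.6, 0.1]
gripper_width: 0.691
gripper_force: 0.0
```

Call:
jog_arm:
  increments:
    - [0,0.6,0,0]
    - [0,0.4,0,0]
    - [0,0,0,0]

```text
time_s: 5.4
tcp_pos: [0.5625, -0.0069, 0.4046]
ee_rot: [[-0.991, 0.133, -0.0], [0.133, 0.991, -0.0], [0.0, -0.0, -1.0]]
wrist_force: [-0.5, 0.2, -0.3]
gripper_width: 0.687
gripper_force: 0.0
```

Run:
```python
from h import *
s=sense();print(s['tcp_pos'],s['time_s'])
im=eyes.capture('wrist');cv2.imwrite('pics/w1.png',im)
for n in ['window_grip','reset_top','stop_top','start_top']:
    print(n,[(np.round(k['centre'],3).tolist(),round(k['conf'],2)) for k in eyes.spot_in('wrist',n)[:2]])
```

```text
[ 0.56247765 -0.00692174  0.40464834] 5.4
window_grip [([0.544, -0.041, 0.118], 0.89)]
reset_top []
stop_top [([0.542, -0.038, 0.118], 0.47)]
start_top []
```

View pics/w1.png

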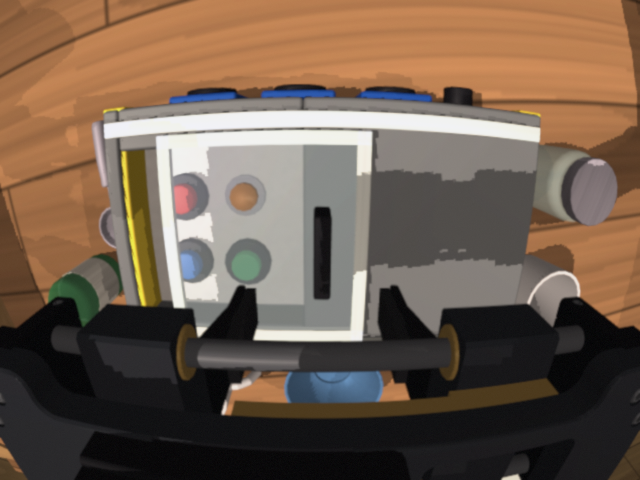

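The wrist view shows the handle bar from (322,208) to (322,298), between the fingers, whose mid-column is ~318. Blue is at (190,262), green at (247,262) and red at (187,195). I'll check this against the equidistant model.

```bash
cat >> h.py <<'E'
def wb(u,v,z,s=None):
    s=s or sense();k=eyes.get_calibration('wrist');K=np.array(k['camera_matrix']);T=np.array(k['T_tool_cam'])
    d=np.array([(u-K[0,2]),(v-K[1,2])])/K[0,0];th=np.hypot(*d)
    ray=np.r_[d/max(th,1e-9)*np.sin(th),np.cos(th)]
    R=np.array(s['ee_rot']);o=R@T[:3,3]+s['tcp_pos'];w=R@T[:3,:3]@ray
    return o+w*(z-o[2])/w[2]
E
python3 - <<'E'
from h import *
s=sense();R=np.array(s['ee_rot'])
for n,p in dict(h=(322,253,.152),hT=(322,208,.152),hB=(322,298,.152),blue=(188,261,.092),green=(246,261,.092),c1=(104,110,.11),c2=(540,113,.11),r1=(105,125,.124),r2=(540,128,.124)).items():
    w=wb(*p);print(n,w[:2].round(4),'tool',(R.T@(w-s['tcp_pos'])).round(4))
E
```

```text
h [ 0.5592 -0.004 ] tool [0.0037 0.0038 0.253 ]
hT [ 0.529 -0.   ] tool [0.0342 0.0037 0.253 ]
hB [ 0.5921 -0.0084] tool [-0.0295  0.0039  0.253 ]
blue [ 0.5722 -0.1233] tool [-0.0252 -0.1127  0.313 ]
green [ 0.5788 -0.0711] tool [-0.0247 -0.06    0.313 ]
c1 [ 0.4299 -0.1639] tool [ 0.1103 -0.1721  0.2949]
c2 [0.479 0.188] tool [0.109  0.1833 0.2949]
r1 [ 0.4441 -0.1566] tool [ 0.0972 -0.1629  0.2809]
r2 [0.4909 0.1776] tool [0.0959 0.1746 0.2809]
```

Call:
jog_arm:
  increments:
    - [0,0.15,0.9,0]
    - [0,0,0.9,0]
    - [0,0,0.9,0]
    - [0,0,0.9,0]
    - [0,0,0.7,0]
    - [0,0,0.55,0]
    - [0,0,0,0]

```text
time_s: 6.35
tcp_pos: [0.5625, -0.0052, 0.3063]
ee_rot: [[-0.991, 0.135, -0.003], [0.135, 0.991, -0.001], [0.003, -0.001, -1.0]]
wrist_force: [0.7, 0.2, -0.1]
gripper_width: 0.69
gripper_force: 0.0
```

Call:
jog_arm:
  increments:
    - [0,0,0,0]
    - [0,0,0,0]
    - [0,0,0,0]
    - [0,0,0,0]
    - [0,0,0,0]
    - [0,0,0,0]
    - [0,0,0,0]
  grip: 0

```text
time_s: 7.05
tcp_pos: [0.5631, -0.0046, 0.3078]
ee_rot: [[-0.991, 0.134, 0.0], [0.134, 0.991, 0.0], [-0.0, 0.0, -1.0]]
wrist_force: [-1.1, 3.0, 0.2]
gripper_width: 0.137
gripper_force: 2.5
```

Call:
jog_arm:
  increments:
    - [0,0,0,0]
    - [0,0,0,0]
    - [0,0.3,0,0]
    - [0,0.5,0,0]
    - [0,0.6,0,0]
    - [0,0.6,0,0]
    - [0,0.6,0,0]
    - [0,0.6,0,0]
    - [0,0.6,0,0]

```text
time_s: 7.95
tcp_pos: [0.5736, 0.0718, 0.3078]
ee_rot: [[-0.991, 0.133, 0.001], [0.133, 0.991, 0.0], [-0.001, 0.0, -1.0]]
wrist_force: [2.8, -2.9, 0.3]
gripper_width: 0.138
gripper_force: 30.0
```

Call:
jog_arm:
  increments:
    - [0,0.4,0,0]
    - [0,0.2,0,0]
    - [0,0.1,0,0]
    - [0,0,0,0]

```text
time_s: 8.35
tcp_pos: [0.5754, 0.085, 0.3078]
ee_rot: [[-0.991, 0.134, 0.001], [0.134, 0.991, 0.001], [-0.001, 0.001, -1.0]]
wrist_force: [2.1, 0.2, -1.4]
gripper_width: 0.134
gripper_force: 30.0
```

Call:
jog_arm:
  increments:
    - [0,0.15,0,0]
    - [0,0.15,0,0]
    - [0,0.15,0,0]
    - [0,0.1,0,0]
    - [0,0,0,0]

```text
time_s: 8.85
tcp_pos: [0.5769, 0.0954, 0.3078]
ee_rot: [[-0.991, 0.134, 0.001], [0.134, 0.991, 0.0], [-0.001, 0.0, -1.0]]
wrist_force: [4.5, -1.4, -0.8]
gripper_width: 0.134
gripper_force: 30.0
```

Call:
jog_arm:
  increments:
    - [0,0.1,0,0]
    - [0,0,0,0]

```text
time_s: 9.05
tcp_pos: [0.5771, 0.0973, 0.3078]
ee_rot: [[-0.991, 0.134, 0.001], [0.134, 0.991, 0.0], [-0.001, 0.0, -1.0]]
wrist_force: [5.3, -0.8, -0.8]
gripper_width: 0.138
gripper_force: 30.0
```

Call:
jog_arm:
  increments:
    - [-0.03,0.1,0,0]
    - [-0.03,0,0,0]

```text
time_s: 9.25
tcp_pos: [0.5779, 0.0992, 0.3078]
ee_rot: [[-0.991, 0.134, -0.002], [0.134, 0.991, -0.0], [0.002, -0.0, -1.0]]
wrist_force: [-0.4, -0.7, 3.2]
gripper_width: 0.138
gripper_force: 30.0
```

Call:
jog_arm:
  increments:
    - [0,0.1,0,0]
    - [0,0,0,0]

```text
time_s: 9.45
tcp_pos: [0.5781, 0.101, 0.3078]
ee_rot: [[-0.991, 0.134, -0.002], [0.134, 0.991, -0.001], [0.002, -0.001, -1.0]]
wrist_force: [-0.7, -2.6, 2.6]
gripper_width: 0.134
gripper_force: 30.0
```

Call:
jog_arm:
  increments:
    - [0,0.1,0,0]
    - [0,0,0,0]

```text
time_s: 9.65
tcp_pos: [0.5783, 0.1016, 0.3078]
ee_rot: [[-0.991, 0.134, -0.003], [0.134, 0.991, -0.004], [0.003, -0.004, -1.0]]
wrist_force: [0.3, -9.0, 2.8]
gripper_width: 0.134
gripper_force: 30.0
```

Call:
jog_arm:
  increments:
    - [0,0.1,0,0]
    - [0,0,0,0]

```text
time_s: 9.85
tcp_pos: [0.5786, 0.1022, 0.3078]
ee_rot: [[-0.991, 0.135, -0.004], [0.135, 0.991, -0.007], [0.004, -0.007, -1.0]]
wrist_force: [1.2, -13.8, 3.3]
gripper_width: 0.134
gripper_force: 30.1
```

Call:
jog_arm:
  increments:
    - [0,-0.1,0,0]
    - [0,0,0,0]
    - [0,0,0,0]
    - [0,0,0,0]
    - [0,0,0,0]
  grip: 50

```text
time_s: 10.35
tcp_pos: [0.5788, 0.1037, 0.3076]
ee_rot: [[-0.991, 0.133, -0.0], [0.133, 0.991, 0.0], [0.0, 0.0, -1.0]]
wrist_force: [0.5, -0.0, -0.1]
gripper_width: 0.499
gripper_force: 0.0
```

Call:
jog_arm:
  increments:
    - [0,0,0.0,0]
    - [0,0,-0.6,0]
    - [0,0,-0.9,0]
    - [0,0,-1,0]
    - [0,0,-1,0]
    - [0,0,-0.7,0]

```text
time_s: 10.95
tcp_pos: [0.579, 0.1032, 0.3945]
ee_rot: [[-0.991, 0.134, 0.003], [0.134, 0.991, 0.001], [-0.003, 0.001, -1.0]]
wrist_force: [0.9, -0.2, 0.1]
gripper_width: 0.577
gripper_force: 0.0
```

Call:
jog_arm:
  increments:
    - [-0.1,-1,0,0]
    - [-0.1,-1,0,0]
    - [-0.1,-1,0,0]
    - [-0.1,-1,0,0]
    - [-0.1,-1,0,0]
    - [-0.1,-1,0,0]
    - [-0.1,-1,0,0]
    - [-0.2,-1,0,0]
    - [-0.2,-1,0,0]
    - [0,-1,0,0]
  grip: 0

```text
time_s: 11.95
tcp_pos: [0.574, -0.0989, 0.3928]
ee_rot: [[-0.991, 0.134, 0.001], [0.134, 0.991, -0.0], [-0.001, 0.0, -1.0]]
wrist_force: [0.1, 0.2, 0.3]
gripper_width: 0.008
gripper_force: 0.0
```

Call:
jog_arm:
  increments:
    - [0,0,0,0]
    - [0,0,0,0]

```text
time_s: 12.15
tcp_pos: [0.5738, -0.0982, 0.3924]
ee_rot: [[-0.991, 0.135, 0.001], [0.135, 0.991, 0.0], [-0.001, 0.0, -1.0]]
wrist_force: [-1.0, -0.0, -0.3]
gripper_width: 0.002
gripper_force: 0.0
```

Run:
```python
from h import *
s=sense();print(s['tcp_pos'],s['time_s'],s['wrist_force'])
im=eyes.capture('wrist');cv2.imwrite('pics/w2.png',im)
hsv=cv2.cvtColor(im,cv2.COLOR_BGR2HSV)
for n in ['reset_top','stop_top','start_top']:
    print(n,[(np.round(k['centre'],3).tolist(),round(k['conf'],2)) for k in eyes.spot_in('wrist',n)[:2]])
m=((abs(hsv[...,0].astype(int)-112)<12)&(hsv[...,1]>120)).astype(np.uint8)
N,_,st,ce=cv2.connectedComponentsWithStats(m)
for i in range(1,N):
    if st[i,4]>100: print(st[i],ce[i],wb(*ce[i],.092,s))
```

```text
[ 0.57380414 -0.09819652  0.3924381 ] 12.15 [-0.97707657 -0.00466614 -0.34235078]
reset_top [([0.581, -0.125, 0.092], 0.87)]
stop_top [([0.523, -0.12, 0.091], 0.58), ([0.547, 0.22, 0.087], 0.4)]
start_top [([0.583, -0.073, 0.09], 0.79), ([0.52, -0.118, 0.088], 0.67)]
[272  57  74   6 310] [308.11290323  59.44193548] [ 0.43733079 -0.08564122  0.092     ]
[375  60  71   9 290] [408.96206897  63.52413793] [ 0.44795345 -0.01091935  0.092     ]
[467  68  64  14 237] [496.05063291  73.82700422] [0.4580057  0.06171267 0.092     ]
[267 227  34  34 902] [283.7383592  243.53658537] [ 0.5755801  -0.12454645  0.092     ]
```

View pics/w2.png

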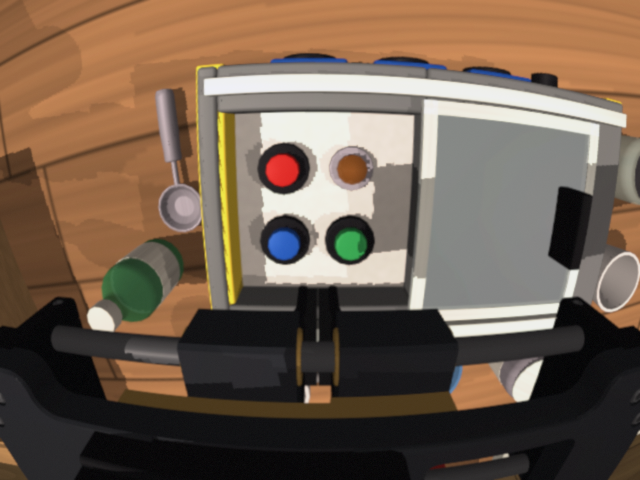

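Window is fully open, and the blue cap at (284,243) is clear. It measures (0.577,-0.125), with the three sources within 4 mm of each other.

Call:
jog_arm:
  increments:
    - [-0.34,-0.66,0.2,0]
    - [0,-0.65,0.8,0]
    - [0,0,1,0]
    - [0,0,1,0]
    - [0,0,1,0]
    - [0,0,0.8,0]
    - [0,0,0.5,0]
    - [0,0,0.25,0]
    - [0,0,0,0]

```text
time_s: 13.25
tcp_pos: [0.5772, -0.125, 0.2803]
ee_rot: [[-0.991, 0.134, -0.001], [0.134, 0.991, -0.0], [0.001, -0.0, -1.0]]
wrist_force: [0.4, -0.7, -0.6]
gripper_width: 0.005
gripper_force: 0.0
```

Run:
```python
from h import *
s=sense();print(s['tcp_pos'],s['time_s'],s['wrist_force'])
im=eyes.capture('wrist');cv2.imwrite('pics/w3.png',im[150:400,150:500])
```

```text
[ 0.57719851 -0.12500324  0.28026028] 13.25 [ 0.36453066 -0.71189941 -0.58852538]
```

View pics/w3.png

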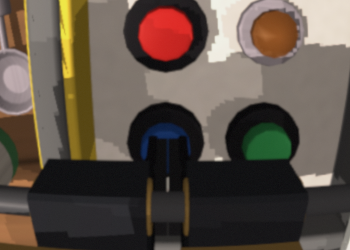

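The crop shows the closed fingertips at (168,140), centred over the blue cap at (165,140). Red at (165,33) and green at (267,140) are clear. Now I'll press.

Call:
jog_arm:
  increments:
    - [0,0,0.15,0]
    - [0,0,0.15,0]
    - [0,0,0.1,0]
    - [0,0,0,0]

```text
time_s: 13.7
tcp_pos: [0.5773, -0.1249, 0.2732]
ee_rot: [[-0.991, 0.134, 0.001], [0.134, 0.991, -0.0], [-0.001, -0.0, -1.0]]
wrist_force: [0.3, 0.5, 1.9]
gripper_width: 0.005
gripper_force: 1.1
```

Call:
jog_arm:
  increments:
    - [0,0,0.1,0]
    - [0,0,0.05,0]
    - [0,0,0,0]

```text
time_s: 14.0
tcp_pos: [0.5773, -0.1249, 0.2701]
ee_rot: [[-0.991, 0.134, 0.001], [0.134, 0.991, -0.0], [-0.001, 0.0, -1.0]]
wrist_force: [0.1, 0.7, 4.1]
gripper_width: 0.005
gripper_force: 2.0
```

Call:
jog_arm:
  increments:
    - [0,0,0.1,0]
    - [0,0,0,0]

```text
time_s: 14.2
tcp_pos: [0.5773, -0.1248, 0.2686]
ee_rot: [[-0.991, 0.134, 0.001], [0.134, 0.991, -0.0], [-0.001, -0.0, -1.0]]
wrist_force: [-0.5, 1.7, 7.2]
gripper_width: 0.008
gripper_force: 3.7
```

Call:
jog_arm:
  increments:
    - [0,0,0.05,0]
    - [0,0,0,0]

```text
time_s: 14.4
tcp_pos: [0.5773, -0.1248, 0.2685]
ee_rot: [[-0.991, 0.133, 0.001], [0.133, 0.991, -0.001], [-0.001, -0.0, -1.0]]
wrist_force: [-1.7, 2.1, 11.3]
gripper_width: 0.007
gripper_force: 5.7
```

Call:
jog_arm:
  increments:
    - [0,0,-0.3,0]
    - [0,0,-0.5,0]
    - [0,0,-0.8,0]
    - [0,0,-1,0]
    - [0,0,-1,0]
    - [0,0,-1,0]
    - [0,0,-1,0]
    - [0,0,-0.5,0]

```text
time_s: 15.2
tcp_pos: [0.577, -0.125, 0.3903]
ee_rot: [[-0.991, 0.134, 0.002], [0.134, 0.991, -0.0], [-0.002, 0.0, -1.0]]
wrist_force: [0.2, 0.8, 0.6]
gripper_width: 0.006
gripper_force: 0.0
```

Call:
jog_arm:
  increments:
    - [0.1,1,0,0]
    - [0.1,1,0,0]
    - [0.2,1,0,0]
    - [0.2,1,0,0]
    - [0.2,1,0,0]
    - [0.2,1,0,0]
    - [0.2,1,0,0]
    - [0.2,1,0,0]
    - [0.1,1,0,0]
    - [0,1,0,0]
  grip: 55

```text
time_s: 16.2
tcp_pos: [0.5737, 0.078, 0.3879]
ee_rot: [[-0.991, 0.134, -0.002], [0.134, 0.991, -0.0], [0.002, -0.001, -1.0]]
wrist_force: [0.3, 0.2, -0.1]
gripper_width: 0.627
gripper_force: 0.0
```

Call:
jog_arm:
  increments:
    - [0,0.8,0,0]
    - [0,0.4,0,0]
    - [0,0,0,0]

```text
time_s: 16.5
tcp_pos: [0.5774, 0.1018, 0.3882]
ee_rot: [[-0.991, 0.133, -0.001], [0.133, 0.991, -0.0], [0.001, -0.0, -1.0]]
wrist_force: [0.1, -0.3, 0.1]
gripper_width: 0.634
gripper_force: 0.0
```

Run:
```python
from h import *
s=sense();print(s['tcp_pos'],s['time_s'],s['wrist_force'],s['gripper_width'])
im=eyes.capture('wrist');cv2.imwrite('pics/w4.png',im)
```

```text
[0.57744773 0.10182654 0.3882113 ] 16.5 [ 0.10087409 -0.28965203  0.07740423] 0.6341265901257311
```

View pics/w4.png

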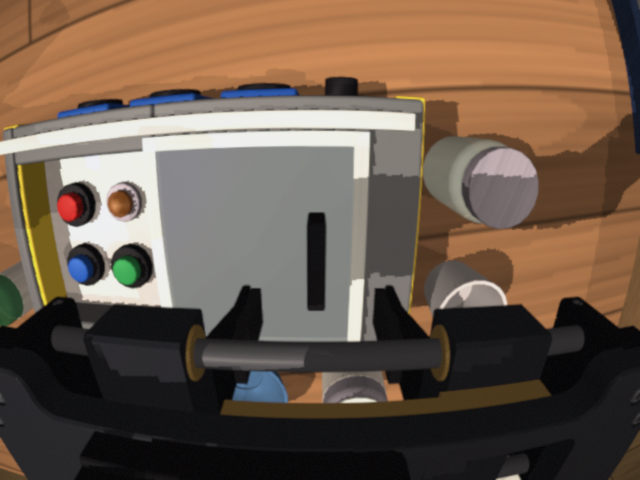

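The handle at column 316 is centred between the fingers, and the buttons are back up. I'll go down and grip.

Call:
jog_arm:
  increments:
    - [0,0,0.8,0]
    - [0,0,0.9,0]
    - [0,0,0.9,0]
    - [0,0,0.8,0]
    - [0,0,0.6,0]
    - [0,0,0,0]

```text
time_s: 17.15
tcp_pos: [0.5769, 0.1003, 0.307]
ee_rot: [[-0.991, 0.135, -0.004], [0.135, 0.991, -0.001], [0.004, -0.002, -1.0]]
wrist_force: [0.5, 0.2, -0.4]
gripper_width: 0.634
gripper_force: 0.0
```

Call:
jog_arm:
  increments:
    - [0,0,0,0]
    - [0,0,0,0]
    - [0,0,0,0]
    - [0,0,0,0]
    - [0,0,0,0]
    - [0,0,0,0]
    - [0,0,0,0]
    - [0,0,0,0]
    - [0,0,0,0]
  grip: 0

```text
time_s: 18.05
tcp_pos: [0.5773, 0.101, 0.3089]
ee_rot: [[-0.991, 0.134, -0.0], [0.134, 0.991, -0.0], [0.0, -0.0, -1.0]]
wrist_force: [-0.5, -1.0, 1.5]
gripper_width: 0.133
gripper_force: 30.0
```

Call:
jog_arm:
  increments:
    - [0,-0.3,0,0]
    - [0,-0.5,0,0]
    - [0,-0.6,0,0]
    - [0,-0.6,0,0]
    - [0,-0.6,0,0]
    - [0,-0.6,0,0]
    - [0,-0.6,0,0]
    - [0,-0.6,0,0]
    - [0,-0.5,0,0]
    - [0,-0.3,0,0]

```text
time_s: 19.05
tcp_pos: [0.563, -0.0032, 0.3089]
ee_rot: [[-0.991, 0.135, -0.001], [0.135, 0.991, -0.0], [0.001, -0.0, -1.0]]
wrist_force: [-4.4, 3.3, 5.6]
gripper_width: 0.138
gripper_force: 30.0
```

Call:
jog_arm:
  increments:
    - [0.03,-0.3,0,0]
    - [0.02,-0.3,0,0]
    - [0,-0.3,0,0]
    - [0,-0.3,0,0]
    - [0,-0.2,0,0]
    - [0,-0.15,0,0]
    - [0,0,0,0]

```text
time_s: 19.75
tcp_pos: [0.5585, -0.0331, 0.3089]
ee_rot: [[-0.991, 0.134, 0.001], [0.134, 0.991, -0.001], [-0.001, -0.001, -1.0]]
wrist_force: [-0.7, -0.6, 3.2]
gripper_width: 0.135
gripper_force: 30.0
```

Call:
jog_arm:
  increments:
    - [0.02,-0.1,0,0]
    - [0,-0.1,0,0]
    - [0,-0.1,0,0]
    - [0,0,0,0]

```text
time_s: 20.15
tcp_pos: [0.5575, -0.0386, 0.3089]
ee_rot: [[-0.991, 0.134, 0.002], [0.134, 0.991, -0.0], [-0.002, 0.0, -1.0]]
wrist_force: [3.3, 1.0, 1.6]
gripper_width: 0.137
gripper_force: 30.0
```

Call:
jog_arm:
  increments:
    - [-0.02,-0.1,0,0]
    - [0,-0.1,0,0]
    - [0,-0.07,0,0]
    - [0,0,0,0]

```text
time_s: 20.55
tcp_pos: [0.5569, -0.0441, 0.3089]
ee_rot: [[-0.991, 0.134, 0.001], [0.134, 0.991, -0.0], [-0.001, -0.0, -1.0]]
wrist_force: [2.2, 0.5, 2.0]
gripper_width: 0.136
gripper_force: 30.0
```

Call:
jog_arm:
  increments:
    - [0,-0.07,0,0]
    - [0,-0.07,0,0]
    - [0,0,0,0]

```text
time_s: 20.85
tcp_pos: [0.5565, -0.0468, 0.3089]
ee_rot: [[-0.991, 0.134, 0.001], [0.134, 0.991, -0.0], [-0.001, 0.0, -1.0]]
wrist_force: [2.2, 0.8, 1.3]
gripper_width: 0.136
gripper_force: 30.0
```

Call:
jog_arm:
  increments:
    - [0,-0.07,0,0]
    - [0,-0.05,0,0]
    - [0,0,0,0]

```text
time_s: 21.15
tcp_pos: [0.5563, -0.0481, 0.3089]
ee_rot: [[-0.991, 0.134, 0.001], [0.134, 0.991, 0.002], [-0.001, 0.002, -1.0]]
wrist_force: [3.6, 6.3, 2.0]
gripper_width: 0.138
gripper_force: 30.0
```

Call:
jog_arm:
  increments:
    - [0,-0.05,0,0]
    - [0,-0.05,0,0]
    - [0,0,0,0]

```text
time_s: 21.45
tcp_pos: [0.5561, -0.0486, 0.3089]
ee_rot: [[-0.991, 0.134, 0.002], [0.134, 0.991, 0.005], [-0.002, 0.005, -1.0]]
wrist_force: [1.4, 13.9, 3.8]
gripper_width: 0.139
gripper_force: 30.0
```

Call:
jog_arm:
  increments:
    - [0,0,0,0]
    - [0,0,0,0]
    - [0,0,0,0]
    - [0,0,0,0]
    - [0,0,0,0]
    - [0,0,0,0]
  grip: 50

```text
time_s: 22.05
tcp_pos: [0.5555, -0.0513, 0.3085]
ee_rot: [[-0.991, 0.135, -0.001], [0.135, 0.991, -0.0], [0.001, -0.0, -1.0]]
wrist_force: [-0.8, -0.7, 0.5]
gripper_width: 0.548
gripper_force: 0.0
```

Call:
jog_arm:
  increments:
    - [0,0.05,-0.3,0]
    - [0,0,-0.7,0]
    - [0,0,-1,0]
    - [0,0,-1,0]
    - [0,0,-1,0]
    - [0,0,-1,0]
    - [0,0,-0.5,0]
    - [0,0,0,0]

```text
time_s: 22.85
tcp_pos: [0.556, -0.05, 0.4205]
ee_rot: [[-0.991, 0.134, 0.004], [0.134, 0.991, 0.0], [-0.003, 0.001, -1.0]]
wrist_force: [0.2, -0.6, -0.2]
gripper_width: 0.575
gripper_force: 0.0
```

Run:
```python
from h import *
s=sense();print(s['tcp_pos'],s['time_s'],s['wrist_force'],s['gripper_width'])
im=eyes.capture('wrist');cv2.imwrite('pics/w5.png',im)
```

```text
[ 0.55601553 -0.04999387  0.4205044 ] 22.85 [ 0.23169772 -0.62953434 -0.21376538] 0.5748725665532756
```

View pics/w5.png

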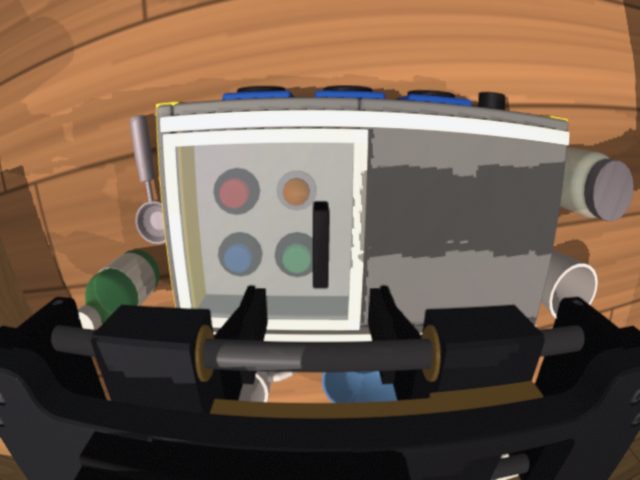

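The window is fully shut: its left edge (~165-190) lies over the box's -y end, with the handle at column 321. All buttons are under it and nothing else has moved.

```bash
python3 -c "
from station import r
print(r.finish_job())"
```

```text
the job is handed in; nothing more can be done
None
```

The job is handed in at about 23 s of the 56 s allowed: I opened the window to its stop, pressed the blue button fully down and let it come back up, then eased the window fully shut; the red and green buttons were not touched, and nothing else on the bench moved in the pictures.

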